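# Seat a camera riser block on its parallel strips in a small vise

### The arm

A 6-joint arm with a two-finger parallel gripper is mounted at the origin on the work surface. World frame = base frame: x ahead of the robot, y to its left, z up, the work surface at z = 0. Lengths are in m, angles in degrees, forces in N, time in s.
With the tool pointing down it reaches from about 0.275 to 0.825 m from the base axis. Payload 5.2 kg.
Tool frame: the origin (TCP) lies at the very end of the fingers, on their centre line; the grasp point (between the pads) lies 19 mm behind it (arm.grip_depth is the distance from the TCP to the grasp point, in m); z points along the fingers, y is the line along which they close (so a half turn about z gives the same grasp; the last joint's range is limited). The gripper opens to 93 mm and grips with 3 to 60 N. Pads are 15 mm wide; open, the fingers measure 128 mm over their backs; the gripper's body (75 mm by 188 mm) begins 65 mm behind the grasp point.
Start: joints at [60.516, 14.817, 87.949, -0, 77.235, -11.62], TCP at [0.169, 0.523, 0.219] pointing down, gripper open.
Joint ranges: [-179.93, 179.93], [-52.35, 119.4], [10.71, 147.94], [-69.91, 249.91], [12.55, 155.21], [-178.61, 178.61]. Speed limits (degrees/s): [147.25, 147.25, 180, 180, 180, 180].

### API

Orientations are given as [roll, pitch, yaw] about the fixed x, y, z axes, in that order (R = Rz(yaw) Ry(pitch) Rx(roll)).
In Python, from station import arm gives the robot as it stands.
- The arm moves only by the tool move_arm, never from a script. Its argument "plan" is a list of rows, each a list of 5 numbers: the finger opening in m, from 0 to 0.093, then the shift along the tool's x, y, z in m, then the turn about the tool's z in rad. In form: [[jaw, dx, dy, dz, yaw], ...]. A call has 1 to 12 rows; each row shifts and turns the commanded pose from where the row before left it, along the tool's axes as they then stand; what a row does not reach is not made up. A row lasts 1/10 s, in which the tool goes at most 50 mm and 8.59 degrees, less where a joint would pass 70% of its speed; a pose out of reach is approached as far as the arm can. A call is refused whole if a number of a shift passes 0.05 or a number of a turn 0.15, either way. A call with a gripper value outside its range is refused whole. The fingers move at their own pace and stop on an object; "grip_force" is the grip in N (left out, the last holds). Time passes only in rows, so rows that do not move let the fingers close. It gives the time, the measured TCP pose, the force, the opening and the grip force at its end, in the units of the state.
- arm.get_obs(): the state, without advancing time (a new reading comes with each control period).
- arm.grab_frame(name): name is "scene" or "side" or "wrist"; returns a dict with "frame" (480x640x3 uint8, red, green, blue), "z_map" (480x640 float32, m along the optical axis (not along the pixel's ray), 0 where there is no reading), "camera_matrix" (3x3 intrinsics, pixels), "eye" and "orientation" of the camera in the world. Camera axes: x right, y down, z forward; pixel columns grow to the right and rows downward; lengths in m; the calibration is good to about 2 mm. A picture is of the moment at which its call begins.
- arm.sign_off(): hands the job in; it is judged then, once.
The state is a dict: "time": time; "q": joint angles; "joint_vel": joint speeds; "joint_efforts": joint torques, N m; "tcp_pos": TCP position; "ee_rot": TCP orientation; "ft_force": force on the tool from outside, world axes, zero at the start; "wrist_torque": the same for the moment, N m; "grip_width": finger opening in m; "grip_force": force on a finger pad.
Only numpy, scipy, OpenCV 4.12 (cv2) and the standard library are available. Lean on these libraries where they do the work, as an engineer would, in place of code of your own. Each camera call takes 0.05 s, during which the arm holds its last target. There are 200 camera calls.

### The job

Push the two steel strips that stick out of the front of the vise back in until their front ends are flush with the front face of the vise, then press the aluminium block firmly but gently down in the vise until it bears on both strips and they no longer slide. Finally let go of the block and nudge the front end of either strip lightly towards the vise to check that it holds, and back away; leave both strips flush and everything else on the ledge where it is.

Things in the scene. Friction and masses are not known exactly. Their poses are not given: they have to be found in the camera images.
- vise: Blue vise fixed to the ledge. Origin: centre of its underside; x runs from its front face (-75 mm, robot side) to the back, z up. Bed 150 x 150 mm, top and upright front face 30 mm high. Jaws: x -30 to +50 mm, y = 22 to 42 mm either side, 76 mm high; screw with cross bar to y = -104 mm, 64 mm high. A rib (13 mm wide, 8 mm high, from x = -55 mm back) parts the strips.
- vise_front (a point): Middle of the upper edge of the vise bed's front face (vise x = -75 mm, y = 0, z = 30 mm); axes as the vise.
- block: Aluminium block 80 x 44 x 36 mm (x, y, z), orange stripes on top, in the jaws at vise x = +10 mm, y = 0. Origin: 36 mm under its top. Slides only up and down against about 9 N of jaw friction and stays where left. A levelling sole under it is screwed out by an unseen 0 to 10 mm, so that when seated its top is 86 to 96 mm above the ledge; it starts 2.5 to 15.5 mm higher.
- block_top (a point): Centre of the block's top face, where to press (closed fingers). Once the block meets the strips the force rises steeply: pressing with 15 to 20 N leaves both strips firmly pinched after release, under about 14 N may not, over 26 N dents the block.
- strip_left: Loose steel strip 130 x 10 x 20 mm (x, y, z), 120 g, brass band near the front end, lying lengthwise on the bed at vise y = +14.5 mm (2.5 mm side play), under the block. Origin: centre of underside. Slides freely until the block is seated; starts sticking out 12 to 35 mm beyond the front face. Fingertips reaching lower than the bed top while pushing it in meet the front face just when it is flush.
- strip_right: Loose steel strip 130 x 10 x 20 mm (x, y, z), 120 g, brass band near the front end, lying lengthwise on the bed at vise y = -14.5 mm (2.5 mm side play), under the block. Origin: centre of underside. Slides freely until the block is seated; starts sticking out 12 to 35 mm beyond the front face. Fingertips reaching lower than the bed top while pushing it in meet the front face just when it is flush.
- strip_left_front (a point): Centre of the left strip's front end face (10 x 20 mm, 10 mm above the strip's underside, 40 mm above the ledge). Flush when at x = -75 mm of the vise.
- strip_right_front (a point): Centre of the right strip's front end face (10 x 20 mm, 10 mm above the strip's underside, 40 mm above the ledge). Flush when at x = -75 mm of the vise.
- lens: Bystander: black prime lens, 68 mm across, 66 mm tall, on the middle step of the wooden riser at the right. Origin: centre of its underside.
- filter_a: Bystander: amber filter in a clear 70 x 70 x 13 mm case on the lowest riser step. Origin: centre of its underside.
- filter_b: Bystander: green filter in a clear 70 x 70 x 13 mm case on the lowest riser step. Origin: centre of its underside.
- blower: Bystander: blue blower bulb with a nozzle, 62 mm across, 120 mm tall, on the top riser step (90 mm above the ledge). Origin: centre of its underside.
- lens_cap: Bystander: black lens cap, 62 mm across, 9 mm high, on the ledge to the left. Origin: centre of its underside.
- wrench: Bystander: small wrench, 130 mm long, lying on the ledge to the left. Origin on its underside.

How it is judged (in metres and radians):
On the way, in this order (a step that is already met when the one before it is completed fails the run):
1. both strips pushed in, front ends flush with the vise's front face within 4 mm (x of strip_left_front in the frame of vise between -0.079 and -0.071 m and x of strip_right_front in the frame of vise between -0.079 and -0.071 m), for 0.2 s.
2. block pressed down and released, pinching each strip with more than 3.5 N (contact force between block and strip_left above 3.5 N and contact force between block and strip_right above 3.5 N and contact force between the fingers and block below 0.5 N), for 0.2 s.
3. front end of either strip nudged towards the vise with more than 1 N ((contact force between the fingers and strip_left above 1 N or contact force between the fingers and strip_right above 1 N)), for 0.02 s.
At the end, for the whole second after the job is handed in: Both strips lie at rest with their front ends flush with the vise's front face within 4 mm, and the released block pinches each strip with more than 3.5 N, so that neither slides (all of step 1 and contact force between block and strip_left above 3.5 N and contact force between block and strip_right above 3.5 N and linear speed of each of strip_left, strip_right below 0.01 m/s); the robot touches nothing.
It fails at once if the block is pressed with more than 26 N (contact force between the arm and block above 26 N).
It fails at once if the block is pressed with more than 26 N (contact force between the fingers and block above 26 N).
It fails at once if a bystander is moved by more than 25 mm (distance of any of lens, filter_a, filter_b, blower, lens_cap, wrench from where it was at the start of the episode above 0.025 m).
It also fails if it takes over 58 s, if anything falls off the work surface, if the arm or the gripper's body presses on something with over 40 N, if the wrist force passes 120 N, or if a joint passes its speed limit or range.

## Working session

There is one attempt and no reset: what is moved stays moved. The work goes in short steps, Python scripts to look and compute and a tool call to move; the robot and the scene stay as the last step left them, time stands still between calls to the robot, and variables do not carry over. Pictures are saved under pics/ and viewed, at most 10 in all, crops included, and the job is handed in when it is done.

Besides the shell and the picture viewer there is one more tool, called after ">>>" as name(argument=value, ...) on one line, values as JSON. move_arm: Moves the arm, as the interface text tells. Its arguments: {"type":"object","properties":{"plan":{"type":"array"},"grip_force":{"type":"number"}},"required":["plan"]}

```bash
mkdir -p pics
cat > h.py <<'E'
import numpy as np, cv2
from station import arm
def grab(n,f=None):
    d=arm.grab_frame(n)
    if f: cv2.imwrite(f,cv2.cvtColor(d['frame'],cv2.COLOR_RGB2BGR))
    return d
E
python3 - <<'E'
from h import *
print(arm.get_obs())
for n in("scene","side"):
    d=grab(n,f"pics/{n}1.png"); print(n,d['camera_matrix'],d['eye'],d['orientation'])
    np.savez(f"pics/{n}1.npz",**d)
a=[cv2.imread(f"pics/{n}1.png") for n in("scene","side")]
E
```

```text
{'time': 0.0, 'q': array([ 6.05174449e+01,  1.48572964e+01,  8.80109217e+01,  5.88470756e-04,
        7.72340328e+01, -1.16231020e+01]), 'joint_vel': array([ 0.03697135,  0.03997947,  0.04741115, -0.04702257,  0.00595214,
       -0.04090937]), 'joint_efforts': array([ 4.57278793e-04, -4.37322521e+01, -2.84000337e+01,  7.17713661e-02,
        4.15700139e-02, -2.10971411e-04]), 'tcp_pos': array([0.168409  , 0.52301165, 0.21783724]), 'ee_rot': array([-1.79899961e+02, -2.11627087e-02,  1.62140398e+02]), 'ft_force': array([-0.14512645, -0.15800475,  0.08363647]), 'wrist_torque': array([ 0.00245747,  0.0162487 , -0.04467972]), 'grip_force': 0.0, 'grip_width': 0.09284337439438853}
scene [[512.52322161   0.         314.09063279]
 [  0.         512.52322161 239.35902172]
 [  0.           0.           1.        ]] [ 1.01301016 -0.56697557  1.03260562] [-143.527754      0.6872028    42.35110514]
side [[520.0256895    0.         316.04468619]
 [  0.         520.0256895  240.83531131]
 [  0.           0.           1.        ]] [ 0.43213354 -0.83190427  0.85530573] [-135.24648443    0.67008163   -8.94522785]
```

View pics/scene1.png

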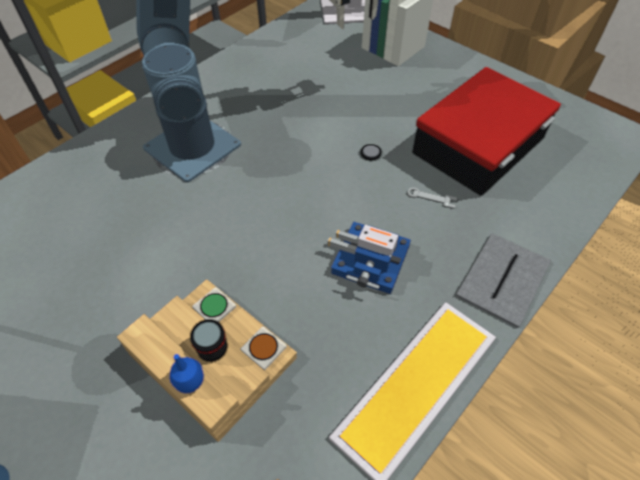

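View pics/side1.png

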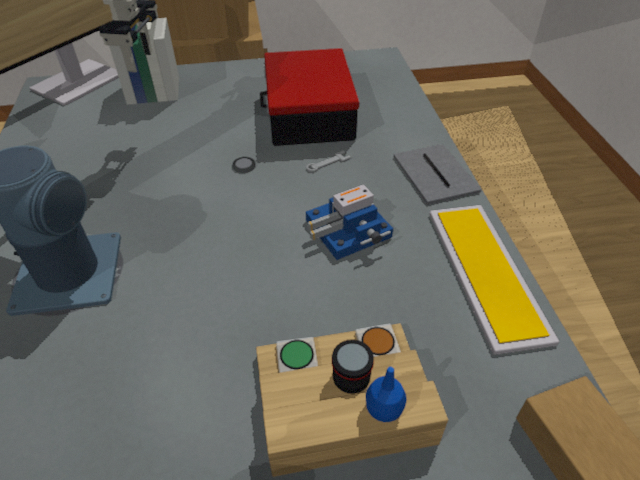

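The vise shows at about (370,258) in the scene view and (350,222) in the side view. The strips point towards the robot. I'll measure its pose from the depth maps.

```bash
cat >> h.py <<'E'
from scipy.spatial.transform import Rotation as R
def cloud(d):
    K=d['camera_matrix'];v,u=np.mgrid[0:480,0:640];z=d['z_map']
    p=np.stack([(u-K[0,2])/K[0,0]*z,(v-K[1,2])/K[1,1]*z,z],-1)
    return p@R.from_euler('xyz',d['orientation'],degrees=True).as_matrix().T+d['eye']
def ray(d,u,v,h):
    K=d['camera_matrix'];r=R.from_euler('xyz',d['orientation'],degrees=True).as_matrix()@[(u-K[0,2])/K[0,0],(v-K[1,2])/K[1,1],1]
    return d['eye']+r*(h-d['eye'][2])/r[2]
E
python3 - <<'E'
from h import *
for n,(u0,u1,v0,v1) in dict(scene=(310,425,205,305),side=(290,410,175,265)).items():
    d=dict(np.load(f"pics/{n}1.npz"));c=cloud(d)
    hsv=cv2.cvtColor(d['frame'],cv2.COLOR_RGB2HSV)
    w=np.zeros((480,640),bool);w[v0:v1,u0:u1]=1
    blue=w&(hsv[...,0]>100)&(hsv[...,0]<125)&(hsv[...,1]>140)&(d['z_map']>0)
    bed=blue&(abs(c[...,2]-.03)<.006)
    P=c[bed][:,:2].astype(np.float32);r=cv2.minAreaRect(P);print(n,bed.sum(),r,cv2.boxPoints(r).round(3).tolist())
    top=w&(c[...,2]>.084)&(d['z_map']>0)&(hsv[...,1]<60)|w&(c[...,2]>.084)&(hsv[...,0]<20)&(d['z_map']>0)
    P=c[top];r=cv2.minAreaRect(P[:,:2].astype(np.float32));print('top',top.sum(),r,np.percentile(P[:,2],[5,50,95]))
    a,b=(cv2.resize(cv2.cvtColor(d['frame'],cv2.COLOR_RGB2BGR)[v0:v1,u0:u1],None,fx=3.4,fy=3.4*1,interpolation=cv2.INTER_CUBIC),0)
    cv2.imwrite(f"pics/{n}crop.png",cv2.resize(a,(400,380)))
cv2.imwrite("pics/crops.png",np.hstack([cv2.imread(f"pics/{n}crop.png") for n in("scene","side")]))
E
```

```text
scene 966 ((0.6345348954200745, 0.031978435814380646), (0.14837244153022766, 0.1497509479522705), 19.45442771911621) [[0.5400000214576721, 0.07800000160932541], [0.5899999737739563, -0.06300000101327896], [0.7289999723434448, -0.014000000432133675], [0.6800000071525574, 0.12700000405311584]]
top 694 ((0.6441022753715515, 0.037393514066934586), (0.07983560115098953, 0.04802028462290764), 19.84023666381836) [0.08736577 0.09971575 0.10291145]
side 770 ((0.6334071755409241, 0.03135085105895996), (0.149530291557312, 0.15147753059864044), 20.659534454345703) [[0.5370000004768372, 0.07599999755620956], [0.5899999737739563, -0.06599999964237213], [0.7300000190734863, -0.013000000268220901], [0.6769999861717224, 0.1289999932050705]]
top 680 ((0.6444453597068787, 0.03679890185594559), (0.08187346905469894, 0.04916124418377876), 20.02553367614746) [0.08684503 0.10099053 0.10427901]
```

View pics/crops.png

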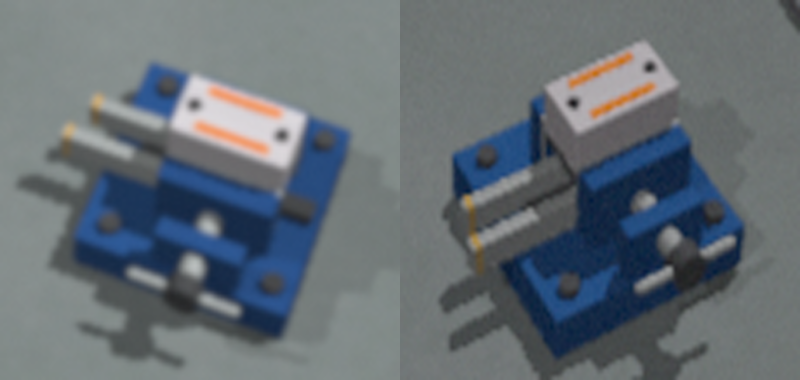

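Two views agree: the vise is at about (0.634, 0.032) with yaw about 20°, and the block top is at about 0.101. With a 12 mm opening each finger can push one strip. I'll turn and travel to a point in front of the vise.

>>> move_arm(plan=[[0.012,0,0,0,-0.132],[0.012,0,0,0,-0.132],[0.012,0,0,0,-0.132],[0.012,0,0,0,-0.132],[0.012,0,0,0,-0.133],[0.012,0,-0.04,0,0],[0.012,0,-0.04,0,0],[0.012,0,-0.04,0,0],[0.012,0,-0.04,0,0],[0.012,0,-0.04,0,0],[0.012,0,-0.04,0,0],[0.012,0,-0.04,0,0]], grip_force=20)

```text
time: 1.3
tcp_pos: [0.2644, 0.2589, 0.2184]
ee_rot: [-180.0, -0.0, -160.0]
ft_force: [1.0, -0.1, -0.5]
grip_width: 0.0121
grip_force: 0.0
```

>>> move_arm(plan=[[0.012,-0.015,-0.04,0,0],[0.012,-0.015,-0.04,0,0],[0.012,-0.015,-0.04,0,0],[0.012,-0.015,-0.04,0,0],[0.012,-0.015,-0.04,0,0],[0.012,-0.015,-0.04,0,0],[0.012,-0.015,-0.04,0,0],[0.012,-0.015,-0.04,0,0],[0.012,0,-0.02,0,0],[0.012,0,0,0,0],[0.012,0,0,0,0]])

```text
time: 2.4
tcp_pos: [0.493, -0.0179, 0.2181]
ee_rot: [179.9, -0.1, -160.1]
ft_force: [-0.6, -0.0, -0.7]
grip_width: 0.0121
grip_force: 0.0
```

```bash
cat >> h.py <<'E'
A=np.radians(20.05);V=np.array([.634,.0317]);RV=np.array([[np.cos(A),-np.sin(A)],[np.sin(A),np.cos(A)]])
def st():
    o=arm.get_obs();print('t',o['time'],'vise xy mm',((o['tcp_pos'][:2]-V)@RV*1000).round(1),'z',(o['tcp_pos'][2]*1000).round(1),'rot',o['ee_rot'].round(1),'Fvise',(o['ft_force'][:2]@RV).round(2),o['ft_force'][2].round(2),'w',round(o['grip_width'],4))
E
python3 - <<'E'
from h import *
st()
d=grab("wrist","pics/w1.png");np.savez("pics/w1.npz",**d)
E
```

```text
t 2.4 vise xy mm [-149.5    1.8] z 218.1 rot [ 1.799e+02 -1.000e-01 -1.601e+02] Fvise [-0.6   0.17] -0.74 w 0.0121
```

View pics/w1.png

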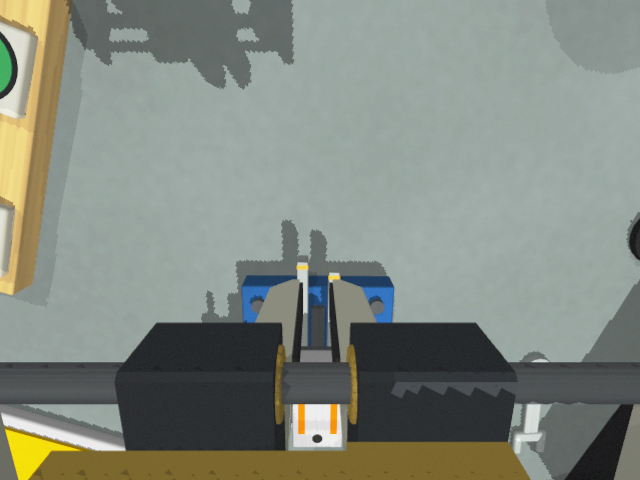

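The wrist view shows the vise front edge at row ~277 (columns 243–393), and the strip ends at (302,263) and (334,273). The right strip sticks out further. I'll convert these to positions.

Run:
```python
from h import *
d=dict(np.load("pics/w1.npz"));c=cloud(d);hsv=cv2.cvtColor(d['frame'],cv2.COLOR_RGB2HSV)
w=np.zeros((480,640),bool);w[240:322,230:400]=1
L=(c[...,:2]-V)@RV*1000
br=w&(hsv[...,0]>12)&(hsv[...,0]<32)&(hsv[...,1]>110)
n,lab,s,ce=cv2.connectedComponentsWithStats(br.astype(np.uint8))
for i in range(1,n):
    if s[i,4]>8:
        m=lab==i; print(s[i],L[m].min(0).round(1),L[m].max(0).round(1),np.median(L[m],0).round(1),np.median(c[m][:,2]).round(4))
        x,y,ww,hh,_=s[i]
        print([((ray(d,u,y,.05)[:2]-V)@RV*1000).round(1) for u in (x,x+ww)])
bl=w&(hsv[...,0]>100)&(hsv[...,0]<125)&(hsv[...,1]>140)&(abs(c[...,2]-.03)<.006)
print(np.percentile(L[bl],[.5,99.5],axis=0))
P=L[bl].astype(np.float32)
for lo,hi in((-72,-45),(45,72)):
    q=P[(P[:,1]>lo)&(P[:,1]<hi)];print('front',lo,np.percentile(q[:,0],1))
```

```text
[296 265  12   5  39] [-103.6  -15.2] [-99.4  -5.1] [-101.3   -9.7] 0.0501
[array([-103.2,  -15.1]), array([-103.2,   -4.3])]
[328 275  12   5  48] [-158.2   10. ] [-89.3  23.9] [-91.6  17.1] 0.0504
[array([-93.5,  13.9]), array([-93.4,  24.8])]
[[-75.37378917 -69.81981738]
 [-36.04885629  78.22176322]]
front -72 -75.4423
front 45 -74.28801
```

The right strip sticks out about 28 mm and the left about 18 mm. I'll lower the fingertips below the bed top, then push slowly.

>>> move_arm(plan=[[0.014,0,0.0005,0.04,0],[0.014,0,0,0.04,0],[0.014,0,0,0.04,0],[0.014,0,0,0.04,0],[0.014,0,0,0.02,0],[0.014,0,0,0.018,0],[0.014,-0.01,0,0,0],[0.014,-0.01,0,0,0],[0.014,-0.01,0,0,0],[0.014,0,0,0,0]])

```text
time: 3.45
tcp_pos: [0.5245, -0.0069, 0.0222]
ee_rot: [-179.9, 0.2, -159.9]
ft_force: [0.1, -0.3, 0.1]
grip_width: 0.0139
grip_force: 0.0
```

>>> move_arm(plan=[[0.014,-0.003,0,0,0],[0.014,-0.003,0,0,0],[0.014,-0.003,0,0,0],[0.014,-0.003,0,0,0],[0.014,-0.003,0,0,0],[0.014,-0.003,0,0,0],[0.014,-0.003,0,0,0],[0.014,-0.003,0,0,0],[0.014,-0.003,0,0,0],[0.014,-0.003,0,0,0],[0.014,0,0,0,0]])

```text
time: 4.55
tcp_pos: [0.5505, 0.0031, 0.0207]
ee_rot: [-180.0, 0.1, -160.0]
ft_force: [0.0, 0.7, 0.4]
grip_width: 0.014
grip_force: 0.0
```

Run:
```python
from h import *
st()
for n in ("scene","side"): d=grab(n,f"pics/{n}2.png");np.savez(f"pics/{n}2.npz",**d)
a=cv2.resize(cv2.imread("pics/scene2.png")[205:305,310:425],(400,380),interpolation=2);b=cv2.resize(cv2.imread("pics/side2.png")[175:265,290:410],(400,380),interpolation=2)
cv2.imwrite("pics/c2.png",np.hstack([a,b]))
```

```text
t 4.55 vise xy mm [-88.2   1.8] z 20.7 rot [-1.8e+02  1.0e-01 -1.6e+02] Fvise [0.26 0.64] 0.45 w 0.014
```

View pics/c2.png

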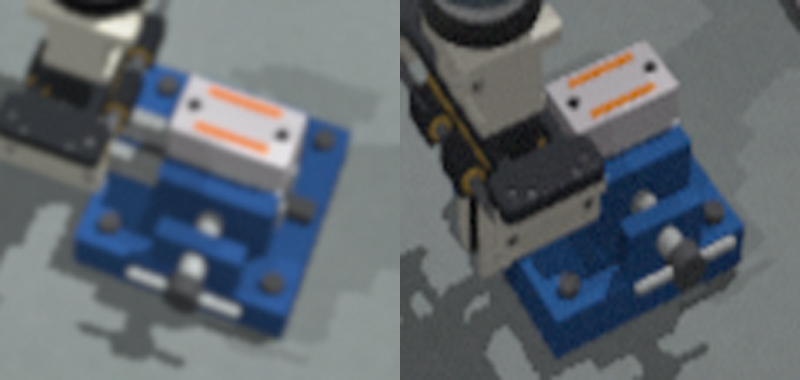

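Both strips are being pushed in together, with a few mm left. I'll creep until the fingers touch the front face.

>>> move_arm(plan=[[0.014,-0.0015,0,0,0],[0.014,-0.0015,0,0,0],[0.014,-0.001,0,0,0],[0.014,-0.001,0,0,0],[0.014,0,0,0,0]])

```text
time: 5.15
tcp_pos: [0.5544, 0.0047, 0.0206]
ee_rot: [180.0, -0.0, -160.0]
ft_force: [-1.3, -0.0, 0.0]
grip_width: 0.0141
grip_force: 0.8
```

>>> move_arm(plan=[[0.014,-0.001,0,0,0],[0.014,0,0,0,0]])

```text
time: 5.35
tcp_pos: [0.5545, 0.0047, 0.0206]
ee_rot: [180.0, -0.1, -160.0]
ft_force: [-4.3, -2.4, 3.7]
grip_width: 0.0145
grip_force: 2.5
```

```bash
python3 -c "
from h import *
st()"
```

```text
t 5.35 vise xy mm [-83.9   1.9] z 20.6 rot [ 1.8e+02 -1.0e-01 -1.6e+02] Fvise [-4.85 -0.78] 3.67 w 0.0145
```

Contact with the front face is about 5 N, so both strips should be flush. I'll back off, rise, close the fingers and go over the block, with a picture on the way to check flushness.

>>> move_arm(plan=[[0.014,0.01,0,0,0],[0.014,0.02,0,0,0],[0.014,0.02,0,0,0],[0,0,0,-0.04,0],[0,0,0,-0.04,0],[0,0,0,-0.04,0],[0,0,0,-0.04,0],[0,0,0,-0.02,0],[0,0,0,0,0]])

```text
time: 6.25
tcp_pos: [0.5105, -0.0126, 0.2042]
ee_rot: [-179.8, 0.4, -160.0]
ft_force: [0.6, 0.6, -0.1]
grip_width: 0.0003
grip_force: 0.0
```

Run:
```python
from h import *
st()
d=grab("wrist","pics/w2.png");np.savez("pics/w2.npz",**d)
c=cloud(d);hsv=cv2.cvtColor(d['frame'],cv2.COLOR_RGB2HSV);L=(c[...,:2]-V)@RV*1000
br=(hsv[...,0]>12)&(hsv[...,0]<32)&(hsv[...,1]>110)&(abs(c[...,2]-.05)<.005)&(abs(L[...,0]+75)<35)&(abs(L[...,1])<35)
for s in(-1,1):
    m=br&((L[...,1]-4)*s>0); print(m.sum(),L[m].min(0),L[m].max(0)) if m.any() else print('none')
bl=(hsv[...,0]>100)&(hsv[...,0]<125)&(hsv[...,1]>140)&(abs(c[...,2]-.03)<.006)&(abs(L[...,0]+75)<30)
print(np.percentile(L[bl],[1,99],axis=0))
cv2.imwrite("pics/w2c.png",cv2.imread("pics/w2.png")[200:480,160:480])
for n in ("scene",): 
    a=grab(n); cv2.imwrite("pics/s3.png",cv2.resize(cv2.cvtColor(a['frame'],4)[205:305,310:425],(400,350),interpolation=2))
cv2.imwrite("pics/c3.png",np.hstack([cv2.resize(cv2.imread("pics/w2c.png"),(400,350)),cv2.imread("pics/s3.png")]))
```

```text
t 6.25 vise xy mm [-131.1    0.8] z 204.2 rot [-179.8    0.4 -160. ] Fvise [0.76 0.32] -0.07 w 0.0003
none
2 [-70.72590919  23.03106812] [-70.69307071  23.916167  ]
[[-75.07458419 -68.98798744]
 [-45.60153228  77.58130953]]
```

View pics/c3.png

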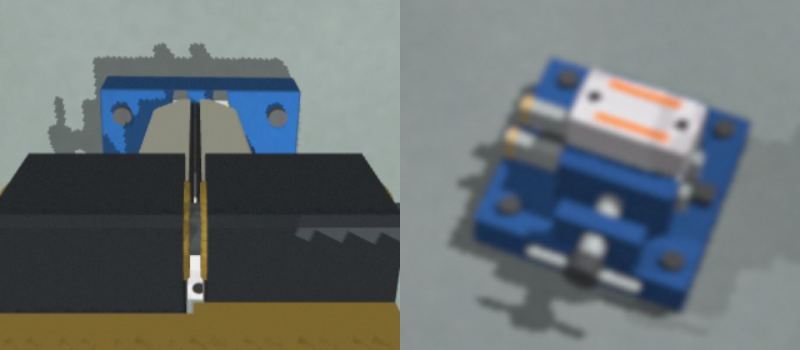

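The strips end level with the front edge in both views: brass bands at the edge in the scene view, ends at row ~92 on the edge line in the wrist crop. Next I go above the block.

>>> move_arm(plan=[[0,-0.035,0.001,0,0],[0,-0.035,0,0,0],[0,-0.035,0,0,0],[0,-0.035,0,0,0],[0,0,0,0.04,0],[0,0,0,0.03,0],[0,0,0,0.015,0],[0,0,0,0,0],[0,0,0,0,0]])

```text
time: 7.25
tcp_pos: [0.6389, 0.0368, 0.1142]
ee_rot: [179.9, -0.1, -160.0]
ft_force: [0.1, 0.2, 0.5]
grip_width: 0.0004
grip_force: 0.0
```

```bash
python3 -c "
from h import *
st()"
```

```text
t 7.25 vise xy mm [6.3 3.1] z 114.2 rot [ 1.799e+02 -1.000e-01 -1.600e+02] Fvise [0.19 0.16] 0.49 w 0.0004
```

>>> move_arm(plan=[[0,-0.004,-0.001,0.004,0],[0,0,0,0.003,0],[0,0,0,0.001,0],[0,0,0,0.001,0],[0,0,0,0.001,0],[0,0,0,0.001,0],[0,0,0,0.001,0],[0,0,0,0,0]])

```text
time: 8.05
tcp_pos: [0.6437, 0.0372, 0.1035]
ee_rot: [180.0, -0.0, -160.0]
ft_force: [0.6, 0.8, -0.9]
grip_width: 0.0008
grip_force: 0.0
```

>>> move_arm(plan=[[0,0,0,0.001,0],[0,0,0,0.001,0],[0,0,0,0,0]])

```text
time: 8.35
tcp_pos: [0.6436, 0.0372, 0.1014]
ee_rot: [180.0, -0.0, -160.0]
ft_force: [0.8, 0.4, -0.1]
grip_width: 0.0005
grip_force: 0.0
```

>>> move_arm(plan=[[0,0,0,0.001,0],[0,0,0,0,0]])

```text
time: 8.55
tcp_pos: [0.6437, 0.0372, 0.1005]
ee_rot: [180.0, -0.0, -160.0]
ft_force: [0.6, -0.6, 0.1]
grip_width: 0.0005
grip_force: 0.0
```

>>> move_arm(plan=[[0,0,0,0.001,0],[0,0,0,0,0]])

```text
time: 8.75
tcp_pos: [0.6438, 0.0372, 0.1001]
ee_rot: [-180.0, 0.0, -160.0]
ft_force: [-1.9, 1.2, 4.2]
grip_width: 0.0007
grip_force: 1.8
```

>>> move_arm(plan=[[0,0,0,0.001,0],[0,0,0,0,0]])

```text
time: 8.95
tcp_pos: [0.6438, 0.0372, 0.0992]
ee_rot: [-180.0, 0.0, -160.0]
ft_force: [-1.9, -0.0, 4.4]
grip_width: 0.0006
grip_force: 2.4
```

>>> move_arm(plan=[[0,0,0,0.001,0],[0,0,0,0,0]])

```text
time: 9.15
tcp_pos: [0.6438, 0.0372, 0.0981]
ee_rot: [-180.0, 0.0, -160.0]
ft_force: [-1.5, -0.4, 5.8]
grip_width: 0.0006
grip_force: 2.5
```

>>> move_arm(plan=[[0,0,0,0.001,0],[0,0,0,0,0]])

```text
time: 9.35
tcp_pos: [0.6438, 0.0372, 0.0971]
ee_rot: [-180.0, 0.0, -160.0]
ft_force: [-1.5, 0.2, 4.6]
grip_width: 0.0005
grip_force: 2.5
```

>>> move_arm(plan=[[0,0,0,0.0007,0],[0,0,0,0,0]])

```text
time: 9.55
tcp_pos: [0.6438, 0.0372, 0.0964]
ee_rot: [-180.0, 0.0, -160.0]
ft_force: [-2.5, 0.9, 4.6]
grip_width: 0.0004
grip_force: 2.5
```

>>> move_arm(plan=[[0,0,0,0.0007,0],[0,0,0,0,0]])

```text
time: 9.75
tcp_pos: [0.6438, 0.0372, 0.0957]
ee_rot: [-180.0, 0.0, -160.0]
ft_force: [-2.2, 0.7, 4.5]
grip_width: 0.0001
grip_force: 2.4
```

>>> move_arm(plan=[[0,0,0,0.0007,0],[0,0,0,0,0]])

```text
time: 9.95
tcp_pos: [0.6438, 0.0371, 0.0949]
ee_rot: [-180.0, 0.0, -160.0]
ft_force: [-1.1, 0.3, 4.5]
grip_width: 0.0003
grip_force: 2.4
```

>>> move_arm(plan=[[0,0,0,0.0007,0],[0,0,0,0,0]])

```text
time: 10.15
tcp_pos: [0.6438, 0.0372, 0.0942]
ee_rot: [-180.0, 0.0, -160.0]
ft_force: [-2.3, 0.5, 4.4]
grip_width: 0.0006
grip_force: 2.4
```

>>> move_arm(plan=[[0,0,0,0.0007,0],[0,0,0,0,0]])

```text
time: 10.35
tcp_pos: [0.6438, 0.0372, 0.0935]
ee_rot: [-180.0, 0.0, -160.0]
ft_force: [-0.9, 0.4, 3.9]
grip_width: 0.0003
grip_force: 2.4
```

>>> move_arm(plan=[[0,0,0,0.0007,0],[0,0,0,0,0]])

```text
time: 10.55
tcp_pos: [0.6438, 0.0372, 0.0928]
ee_rot: [-180.0, 0.0, -160.0]
ft_force: [-2.0, 0.7, 4.7]
grip_width: 0.0003
grip_force: 2.4
```

>>> move_arm(plan=[[0,0,0,0.0007,0],[0,0,0,0,0]])

```text
time: 10.75
tcp_pos: [0.6438, 0.0372, 0.0921]
ee_rot: [-180.0, 0.0, -160.0]
ft_force: [-2.1, 0.3, 4.7]
grip_width: 0.0004
grip_force: 2.4
```

>>> move_arm(plan=[[0,0,0,0.0007,0],[0,0,0,0,0]])

```text
time: 10.95
tcp_pos: [0.6438, 0.0372, 0.0914]
ee_rot: [-180.0, 0.0, -160.0]
ft_force: [-3.0, -0.0, 6.0]
grip_width: 0.0004
grip_force: 2.4
```

>>> move_arm(plan=[[0,0,0,0.0007,0]])

```text
time: 11.05
tcp_pos: [0.6438, 0.0372, 0.0909]
ee_rot: [-180.0, 0.0, -160.0]
ft_force: [-3.1, 0.2, 6.8]
grip_width: 0.0001
grip_force: 2.9
```

>>> move_arm(plan=[[0,0,0,0,0]])

```text
time: 11.15
tcp_pos: [0.6438, 0.0372, 0.0907]
ee_rot: [-180.0, 0.0, -160.0]
ft_force: [-1.9, -0.5, 4.4]
grip_width: 0.0003
grip_force: 2.4
```

>>> move_arm(plan=[[0,0,0,0.0005,0],[0,0,0,0,0]])

```text
time: 11.35
tcp_pos: [0.6438, 0.0372, 0.0903]
ee_rot: [-180.0, 0.0, -160.0]
ft_force: [-1.5, 0.7, 4.9]
grip_width: 0.0005
grip_force: 2.5
```

>>> move_arm(plan=[[0,0,0,0.0005,0],[0,0,0,0,0]])

```text
time: 11.55
tcp_pos: [0.6438, 0.0372, 0.0898]
ee_rot: [-180.0, 0.0, -160.0]
ft_force: [-2.8, 0.0, 5.2]
grip_width: 0.0005
grip_force: 2.5
```

>>> move_arm(plan=[[0,0,0,0.0007,0],[0,0,0,0,0]])

```text
time: 11.75
tcp_pos: [0.6438, 0.0372, 0.089]
ee_rot: [-180.0, 0.0, -160.0]
ft_force: [-1.2, 0.2, 5.0]
grip_width: 0.0007
grip_force: 2.5
```

>>> move_arm(plan=[[0,0,0,0.0007,0],[0,0,0,0,0]])

```text
time: 11.95
tcp_pos: [0.6438, 0.0372, 0.0887]
ee_rot: [-180.0, 0.0, -160.0]
ft_force: [-3.6, -0.4, 6.2]
grip_width: 0.0004
grip_force: 3.4
```

Contact is starting: the tool only moved 0.3 mm. Smaller steps from here.

>>> move_arm(plan=[[0,0,0,0.0004,0],[0,0,0,0,0]])

```text
time: 12.15
tcp_pos: [0.6438, 0.0372, 0.0887]
ee_rot: [-180.0, 0.0, -160.0]
ft_force: [-3.4, 0.2, 8.2]
grip_width: 0.0005
grip_force: 4.4
```

>>> move_arm(plan=[[0,0,0,0.0004,0],[0,0,0,0,0]])

```text
time: 12.35
tcp_pos: [0.6438, 0.0372, 0.0887]
ee_rot: [-180.0, 0.0, -160.0]
ft_force: [-4.7, 0.3, 10.3]
grip_width: 0.0005
grip_force: 5.5
```

Sliding force equals friction minus the block's weight, so the reading is consistent. Stiffness is about 5 N/mm. I'll continue to about 16.5 N.

>>> move_arm(plan=[[0,0,0,0.0004,0],[0,0,0,0.0004,0],[0,0,0,0,0]])

```text
time: 12.65
tcp_pos: [0.6439, 0.0372, 0.0886]
ee_rot: [-180.0, 0.1, -160.0]
ft_force: [-5.2, 0.2, 15.1]
grip_width: 0.0005
grip_force: 7.5
```

>>> move_arm(plan=[[0,0,0,0.0004,0],[0,0,0,0,0],[0,0,0,0,0]])

```text
time: 12.95
tcp_pos: [0.6439, 0.0372, 0.0886]
ee_rot: [-180.0, 0.1, -160.0]
ft_force: [-6.6, -0.2, 16.8]
grip_width: 0.0002
grip_force: 8.6
```

Pressed with 16.8 N. I'll lift straight off, then go round to the front for the nudge.

>>> move_arm(plan=[[0,0,0,-0.002,0],[0,0,0,-0.004,0],[0,0,0,-0.01,0],[0,0,0,-0.03,0],[0,0,0,-0.03,0],[0,0,0,0,0],[0,0.04,0.005,0,0],[0,0.04,0.005,0,0],[0,0.04,0.005,0,0],[0,0.025,0.005,0,0],[0,0,0,0,0]])

```text
time: 14.05
tcp_pos: [0.4972, 0.0064, 0.1616]
ee_rot: [179.9, -0.1, -160.0]
ft_force: [-0.4, 0.9, -0.4]
grip_width: 0.0004
grip_force: 0.0
```

Run:
```python
from h import *
st()
d=grab("wrist","pics/w4.png");a=grab("scene")
cv2.imwrite("pics/c4.png",np.hstack([cv2.resize(cv2.imread("pics/w4.png")[200:480,160:480],(400,350)),cv2.resize(cv2.cvtColor(a['frame'],4)[205:305,310:425],(400,350),interpolation=2)]))
```

```text
t 14.05 vise xy mm [-137.1   23.1] z 161.6 rot [ 1.799e+02 -1.000e-01 -1.600e+02] Fvise [-0.05  1.01] -0.42 w 0.0004
```

View pics/c4.png

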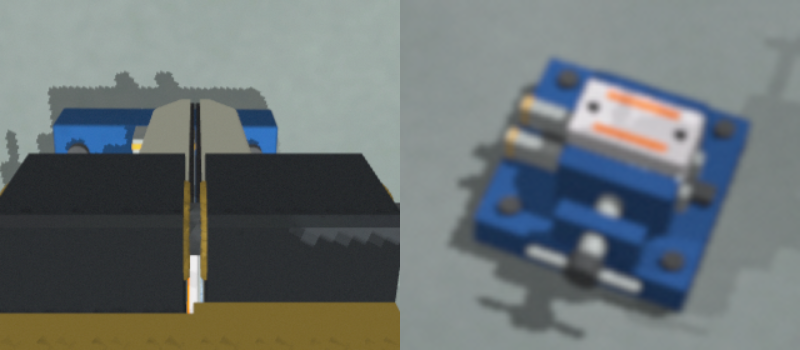

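The block sits lower and the strips are still at the front edge. I'll go down to z ≈ 0.038 and approach the left strip end.

>>> move_arm(plan=[[0,0,0,0.04,0],[0,0,0,0.04,0],[0,0,0,0.03,0],[0,0,0,0.014,0],[0,0,0,0,0],[0,-0.02,0,0,0],[0,-0.02,0,0,0],[0,-0.005,0,0,0],[0,0,0,0,0]])

```text
time: 15.05
tcp_pos: [0.5443, 0.0219, 0.0385]
ee_rot: [-180.0, 0.1, -159.9]
ft_force: [-0.2, 0.4, 0.5]
grip_width: 0.0003
grip_force: 0.0
```

```bash
python3 -c "
from h import *
st()"
```

```text
t 15.05 vise xy mm [-87.6  21.5] z 38.5 rot [-1.800e+02  1.000e-01 -1.599e+02] Fvise [-0.08  0.41] 0.5 w 0.0003
```

>>> move_arm(plan=[[0,-0.001,0,0,0],[0,-0.001,0,0,0],[0,-0.001,0,0,0],[0,0,0,0,0]])

```text
time: 15.45
tcp_pos: [0.5457, 0.0227, 0.0381]
ee_rot: [-180.0, 0.0, -160.0]
ft_force: [-0.4, -0.8, -0.2]
grip_width: 0.0005
grip_force: 0.0
```

>>> move_arm(plan=[[0,-0.0005,0,0,0],[0,0,0,0,0]])

```text
time: 15.65
tcp_pos: [0.5462, 0.0229, 0.038]
ee_rot: [-180.0, 0.0, -160.0]
ft_force: [-0.1, 0.2, 0.3]
grip_width: 0.0004
grip_force: 0.0
```

>>> move_arm(plan=[[0,-0.0005,0,0,0],[0,0,0,0,0]])

```text
time: 15.85
tcp_pos: [0.5468, 0.0231, 0.038]
ee_rot: [-180.0, 0.0, -160.0]
ft_force: [0.6, 0.5, -0.0]
grip_width: 0.0005
grip_force: 0.0
```

>>> move_arm(plan=[[0,-0.0005,0,0,0],[0,0,0,0,0]])

```text
time: 16.05
tcp_pos: [0.5472, 0.0233, 0.0379]
ee_rot: [-180.0, 0.0, -160.0]
ft_force: [1.0, 0.0, 0.2]
grip_width: 0.0004
grip_force: 0.0
```

>>> move_arm(plan=[[0,-0.0005,0,0,0],[0,0,0,0,0]])

```text
time: 16.25
tcp_pos: [0.5477, 0.0235, 0.038]
ee_rot: [180.0, -0.0, -160.0]
ft_force: [-0.1, 0.5, -0.9]
grip_width: 0.0003
grip_force: 0.0
```

>>> move_arm(plan=[[0,-0.0005,0,0,0],[0,0,0,0,0]])

```text
time: 16.45
tcp_pos: [0.5477, 0.0235, 0.0379]
ee_rot: [180.0, -0.1, -160.0]
ft_force: [-2.0, -0.6, 2.1]
grip_width: 0.0004
grip_force: 1.0
```

Contact is at the same x as the front face, so the strip is still flush, and it holds. One more light touch, then back away.

>>> move_arm(plan=[[0,-0.0003,0,0,0],[0,0,0,0,0]])

```text
time: 16.65
tcp_pos: [0.5478, 0.0235, 0.0379]
ee_rot: [180.0, -0.1, -160.0]
ft_force: [-3.8, -1.9, 2.1]
grip_width: 0.0005
grip_force: 2.1
```

>>> move_arm(plan=[[0,0.005,0,0,0],[0,0.02,0,0,0],[0,0.03,0,0,0],[0,0,0,-0.04,0],[0,0,0,-0.04,0],[0,0,0,-0.03,0],[0,0,0,0,0],[0,0,0,0,0],[0,0,0,0,0]])

```text
time: 17.55
tcp_pos: [0.4959, 0.0052, 0.1467]
ee_rot: [179.9, -0.1, -160.0]
ft_force: [-0.0, -0.2, -0.4]
grip_width: 0.0003
grip_force: 0.0
```

Run:
```python
from h import *
st()
d=grab("side");a=grab("scene")
cv2.imwrite("pics/c5.png",np.hstack([cv2.resize(cv2.cvtColor(d['frame'],4)[175:265,290:410],(400,350),interpolation=2),cv2.resize(cv2.cvtColor(a['frame'],4)[205:305,310:425],(400,350),interpolation=2)]))
```

```text
t 17.55 vise xy mm [-138.8   22.4] z 146.7 rot [ 1.799e+02 -1.000e-01 -1.600e+02] Fvise [-0.08 -0.18] -0.36 w 0.0003
```

View pics/c5.png

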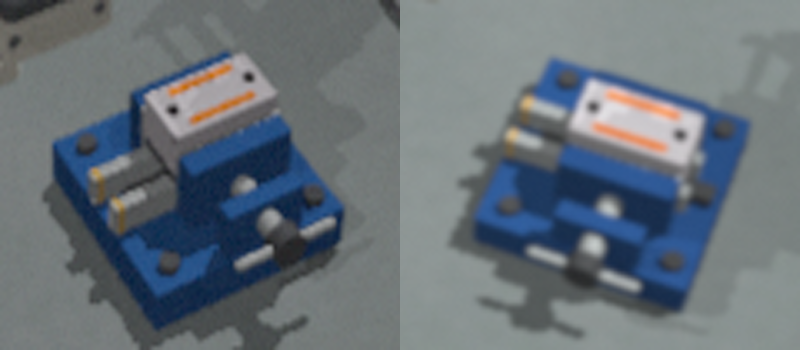

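Both views show the strip ends on the front edge, the block seated, and the robot clear.

```bash
python3 -c "
from station import arm
print(arm.sign_off())"
```

```text
the job is handed in; nothing more can be done
None
```

Job handed in, verdict not shown: both strips look flush in the images, the block was pressed at about 17 N and released, the left strip held a nudge of about 4 N, and the arm is backed clear.

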